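Set the sliding label guide of a bottle-labelling jig to its indexed stop

TASK

Set the label guide on the bottle-labelling jig for the next batch: with the fingertips, press down the rubber pad in the middle of the sliding guide to free its brake and, keeping the pad pressed, push the guide along its rail until it is right up against the stop that carries the ball-headed pin (not the bare stop at the other end). Then let the pad come up so that the brake holds the guide there. Never shove the guide hard while its brake is on, and leave the bottles and everything else where they are, neither lifted nor pushed about.

Things in the scene. Friction and masses are not known exactly. Their poses are not given: they have to be found in the camera images.
- guide: the sliding label guide: aluminium frame, 104 mm along the rail, 84 mm across, top 70 mm above the bench; a steel finger 30 mm wide juts 46 mm from its robot-side flank, 45 mm up. In its middle an open pocket, 60 mm along the rail by 56 mm across, holds the pad; its end walls are 22 mm thick. Slides only along the rail. Origin: its middle, at bench height; y along the rail, x across.
- pad (a joint): how far the pad is pressed: 0 m up (brake on, holds the guide with about 40 N), 0.006 m fully down; brake off from about 0.0015 m, then the guide slides with 1 to 2 N. Takes about 7 N to start and 9 N fully down; springs up by itself.
- pad_top (a point): centre of the top face of the black rubber pad (56 mm along the rail, 52 mm across) in the guide's pocket: 62 mm above the bench when up, 56 mm when fully down. A fingertip pressing on it drags the guide along by friction, or pushes the pocket's end wall.
- stop_index: the marked stop: steel block clamped on the rail, 24 mm along the rail, 80 mm across, top 66 mm above the bench, with an upright pin with a 28 mm ball head (its tip 104 mm above the bench). At either end of the rail. Fixed. Origin: middle of the block, on the rail's centre line, at bench height. The guide touches it when the two origins are 64 mm apart.
- stop_plain: the other stop: the same steel block with a bare flat top, at the other end of the rail. Does not move. Origin as for the marked stop.
- lying_bottle: capped brown glass bottle, 61 mm thick and 231 mm long, lying along the rail on two steel rollers at the robot's side of the jig; top about 84 mm above the bench; loose, to be left alone. Origin under the middle of its length, at its underside.
- label_roll: white paper roll standing on its end on the jig board, 70 mm across, 45 mm tall, far side of the rail; loose, to be left alone. Origin: centre of its underside.
- cap_jar: small glass jar with a steel lid on the jig board, 46 mm across, 55 mm tall, far side of the rail; loose, to be left alone. Origin: centre of its underside.
- bottle0: brown glass bottle standing on the bench to the robot's right, 61 mm across, 231 mm tall; loose, to be left alone. Origin: centre of its underside.
- bottle1: a second such bottle, 61 mm across, 231 mm tall, also to the right; loose, to be left alone. Origin: centre of its underside.
- basket: round wooden bowl, 150 mm across, 55 mm tall, to the left; loose, to be left alone. Origin: centre of its underside.
- brush: hand brush lying on the bench to the left; loose, to be left alone. Origin: on the underside near its middle.

How it is judged (in metres and radians):
On the way, in this order (a step that is already met when the one before it is completed fails the run):
1. the pad is pressed down while the guide is still where it started (value of joint pad above 0.001 m and distance of guide from where it was at the start of the episode below 0.02 m), for 0.1 s.
2. with the pad pressed, the guide is up against the marked stop (value of joint pad above 0.001 m and horizontal distance between guide and stop_index below 0.067 m), for 0.1 s.
At the end, for the whole second after the job is handed in: The guide rests against the stop with the ball-headed pin (gap under 3 mm), its pad is up (pressed less than 1 mm), and every loose thing is within 30 mm of where it stood (horizontal distance between guide and stop_index below 0.067 m and value of joint pad below 0.001 m and linear speed of guide below 0.01 m/s and distance of each of lying_bottle, label_roll, cap_jar, bottle0, bottle1, basket, brush from where it was at the start of the episode below 0.03 m); the robot touches nothing.
It fails at once if the guide is shoved with more than 30 N while its brake is on (contact force between the fingers and guide above 30 N and value of joint pad below 0.0004 m).
It fails at once if a bottle or another loose thing is pushed more than 30 mm or lifted 15 mm off its place (distance of any of lying_bottle, label_roll, cap_jar, bottle0, bottle1, basket, brush from where it was at the start of the episode above 0.03 m or height (world z) of lying_bottle above 0.0376 m or height (world z) of any of label_roll, cap_jar above 0.027 m or height (world z) of any of bottle0, bottle1, basket above 0.015 m or height (world z) of brush above 0.03 m).
It also fails if it takes over 38 s, if anything falls off the work surface, if the arm or the gripper's body presses on something with over 40 N, if the wrist force passes 120 N, or if a joint passes its speed limit or range.

ROBOT

A 6-joint arm with a two-finger parallel gripper is mounted at the origin on the work surface. World frame = base frame: x ahead of the robot, y to its left, z up, the work surface at z = 0. Lengths are in mm, angles in rad, forces in N, time in s.
With the tool pointing down it reaches from about 350 to 975 mm from the base axis. Payload 7.1 kg.
Tool frame: the origin (TCP) lies at the very end of the fingers, on their centre line; the grasp point (between the pads) lies 19 mm behind it (ctrl.grip_point_offset is the distance from the TCP to the grasp point, in mm); x points along the fingers, y is the direction in which the jaws open and shut, and the axes are right-handed (so a half turn about x gives the same grasp; the last joint's range is limited). The gripper opens to 88 mm and grips with 3 to 60 N. Pads are 20 mm wide; open, the fingers measure 115 mm over their backs; the gripper's body (75 mm by 178 mm) begins 61 mm behind the grasp point.
Start: joints at [1.104, 0.423, 1.63, -0, 1.089, -0.019], TCP at [270.582, 563.374, 222.675] pointing down, gripper open.
Joint ranges: [-3, 3], [-0.9, 2.11], [0.09, 2.58], [-1.31, 4.45], [0.11, 2.69], [-2.54, 2.54]. Speed limits (rad/s): [2.39, 2.39, 3.01, 3.14, 3.14, 3.14].

INTERFACE

Orientations are given as a rotation vector (axis times angle).
In Python, from workcell import ctrl, vision, workorder gives the robot as it stands.
- The arm moves only by the shell command python3 -m crank 'ROWS'. ROWS is JSON, a list of rows, each a list of 3 entries, a list of its own where there are three numbers: the shift along the tool's x, y, z in m, then the turn, a rotation vector about the tool's x, y, z in rad, then the finger opening in m, from 0 to 0.0878. In form: [[[dx, dy, dz], [wx, wy, wz], jaw], ...]. A call has exactly 8 rows; each row shifts and turns the commanded pose from where the row before left it, along the tool's axes as they then stand; what a row does not reach is not made up. A row lasts 1/12 s, in which the tool goes at most 41.7 mm and 7.16 degrees, less where a joint would pass 70% of its speed; a pose out of reach is approached as far as the arm can. A call with a gripper value outside its range is refused whole. The fingers move at their own pace and stop on an object; the grip force is fixed at half the most. Time passes only in rows, so rows that do not move let the fingers close, or fill a call up. It gives the time, the measured TCP pose, the force and the opening at its end, in the units of the state.
- ctrl.get_obs(): the state, without advancing time (a new reading comes with each control period).
- vision.get_image(name): name is "scene" or "side" or "wrist"; returns a dict with "img" (420x560x3 uint8, blue, green, red), "mtx" (3x3 intrinsics, pixels), "k1" (the pictures are not rectified: a ray, as slopes to the right and down, at radius r is drawn at 1 + k1 r^2 times it, then the intrinsics apply), "rvec" (rotation vector, rad) and "tvec" (3), from world to camera coordinates, as OpenCV has them; the wrist camera has in their place "hand_eye" (4x4, takes a point from camera to tool coordinates, whose origin is the TCP and whose axes are the tool frame's). Camera axes: x right, y down, z forward; pixel columns grow to the right and rows downward; lengths in mm; the calibration is good to about 2 mm. A picture is of the moment at which its call begins: read the wrist's pose just before it. There is no depth.
- workorder.close_job(): hands the job in, once; it reports no verdict.
The state is a dict: "t": time; "qpos": joint angles; "qvel": joint speeds; "joint_torque": joint torques, N m; "ee_pos": TCP position; "orientation": TCP orientation; "ft_force": force on the tool from outside, world axes, zero at the start; "moment": the same for the moment, N m; "width": finger opening in mm.
Only numpy, scipy, OpenCV 4.12 (cv2) and the standard library are available. Lean on these libraries where they do the work, as an engineer would, in place of code of your own. Each camera call takes 0.05 s, during which the arm holds its last target.

## Working session

There is one attempt and no reset: what is moved stays moved. The work goes in short steps, Python scripts to look and compute and a shell command to move; the robot and the scene stay as the last step left them, time stands still between calls to the robot, and variables do not carry over. Pictures are saved under pics/ and viewed, and the job is handed in when it is done.

```bash
mkdir -p pics; ls
python3 - <<'E'
from workcell import ctrl, vision
import cv2
o=ctrl.get_obs()
print({k:o[k] for k in ('t','ee_pos','orientation','width','ft_force')},ctrl.grip_point_offset)
for n in ("scene","side","wrist"):
    d=vision.get_image(n); cv2.imwrite(f"pics/{n}0.png",d["img"])
    print(n,{k:v for k,v in d.items() if k!="img"})
E
```

```text
pics
{'t': 0.0, 'ee_pos': array([270.36431836, 562.87741911, 221.90735953]), 'orientation': array([ 0.3500855 ,  1.54249014, -0.35240423]), 'width': 88.08808694560618, 'ft_force': array([-0.57338694, -0.49502301, -0.20906033])} 18.700000000000003
scene {'mtx': array([[388.98950087,   0.        , 284.44177702],
       [  0.        , 388.98950087, 212.98865352],
       [  0.        ,   0.        ,   1.        ]]), 'k1': -0.09557724847096401, 'rvec': array([ 0.95695731,  2.52567351, -0.99983182]), 'tvec': array([ 434.72922544, -232.48445248, 1569.52654512])}
side {'mtx': array([[506.06072253,   0.        , 287.38904161],
       [  0.        , 506.06072253, 202.55881693],
       [  0.        ,   0.        ,   1.        ]]), 'k1': -0.014122301762652294, 'rvec': array([ 2.11908144, -0.86085529,  0.43809957]), 'tvec': array([-423.71072862,  297.66402081, 1168.18847066])}
wrist {'mtx': array([[308.5272297 ,   0.        , 285.45271868],
       [  0.        , 308.5272297 , 208.17954076],
       [  0.        ,   0.        ,   1.        ]]), 'k1': -0.019027057775922306, 'hand_eye': array([[-3.52219987e-04, -2.67056035e-01,  9.63680938e-01,
        -1.63573522e+02],
       [ 9.99999920e-01,  8.76027273e-05,  3.89770910e-04,
         3.04262562e-01],
       [-1.88511752e-04,  9.63680998e-01,  2.67055983e-01,
        -7.17435329e+01],
       [ 0.00000000e+00,  0.00000000e+00,  0.00000000e+00,
         1.00000000e+00]])}
```

View pics/scene0.png

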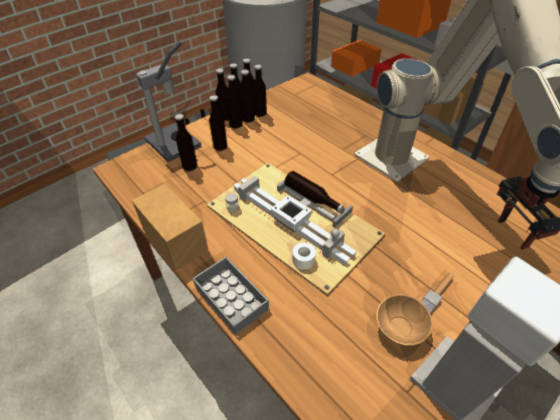

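View pics/side0.png

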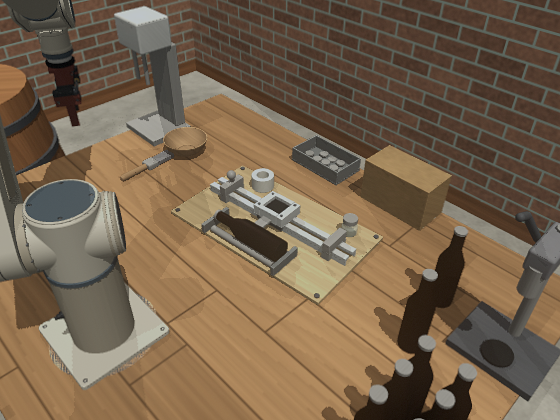

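View pics/wrist0.png

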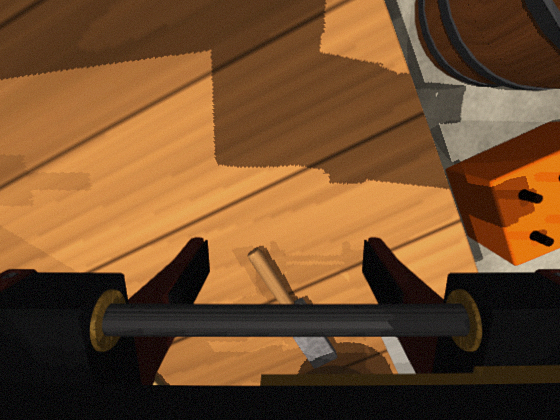

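The side view seems to put the ball pin on the bowl-side stop at about (232,175), with the pad at about (277,207). I'll enlarge both views to check.

Run:
```python
import cv2
a=cv2.imread("pics/side0.png")[150:290,170:390]; cv2.imwrite("pics/sidez.png",cv2.resize(a,None,fx=3.6,fy=3.6,interpolation=cv2.INTER_CUBIC))
a=cv2.imread("pics/scene0.png")[160:290,205:390]; cv2.imwrite("pics/scenez.png",cv2.resize(a,None,fx=4,fy=4,interpolation=cv2.INTER_CUBIC))
```

```text
(no output)
```

View pics/sidez.png

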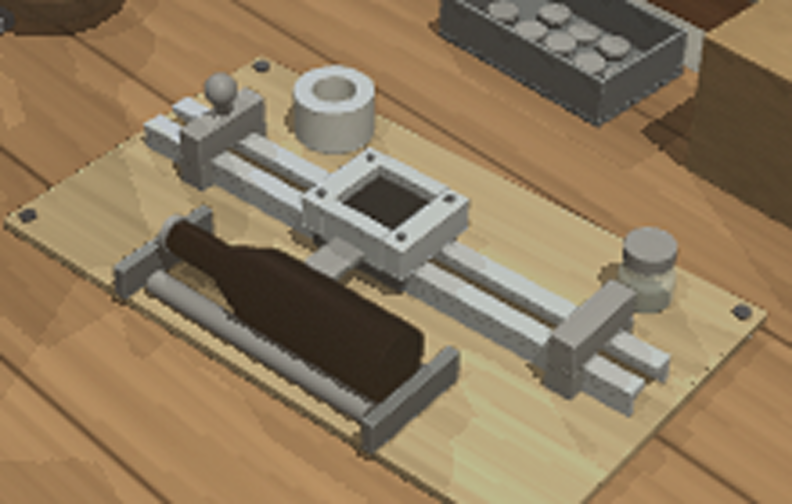

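View pics/scenez.png

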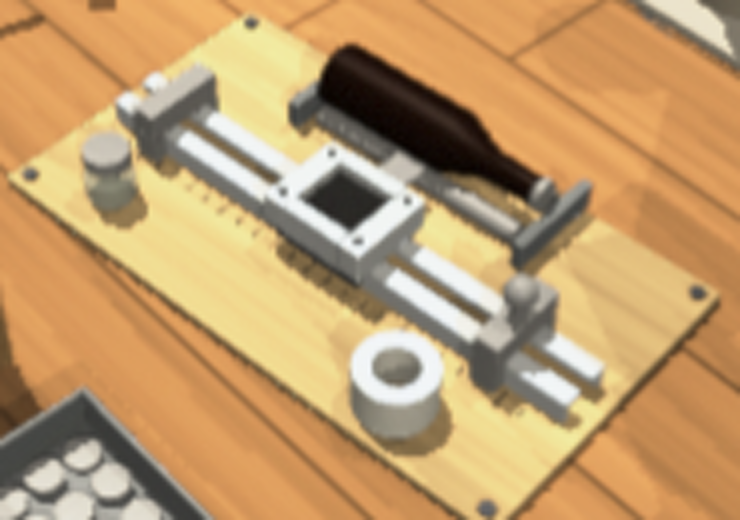

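The ball-headed pin is on the left (+y, bowl-side) stop in both views: side zoom (221,91), scene zoom (520,292). The four screws on the guide's top are clear in both.

```bash
cat > h.py <<'E'
import numpy as np, cv2
from scipy.spatial.transform import Rotation as R
from workcell import vision
def ray(d,p,obs=None):
    K=d["mtx"]; q=((p[0]-K[0,2])/K[0,0],(p[1]-K[1,2])/K[1,1])
    u=cv2.undistortPoints(np.array([[p]],float),K,np.array([d["k1"],0,0,0.]))[0,0]
    v=np.array([u[0],u[1],1.])
    if "rvec" in d:
        M=cv2.Rodrigues(d["rvec"])[0]; return -M.T@d["tvec"], M.T@v
    T=d["hand_eye"]; Q=R.from_rotvec(obs["orientation"]).as_matrix()
    return Q@T[:3,3]+obs["ee_pos"], Q@T[:3,:3]@v
def plane(o,v,z): return o+v*(z-o[2])/v[2]
def cross(r1,r2):
    (a,u),(b,w)=r1,r2
    s=np.linalg.lstsq(np.c_[u,-w],b-a,rcond=None)[0]
    return (a+u*s[0]+b+w*s[1])/2, np.linalg.norm(a+u*s[0]-b-w*s[1])
E
python3 - <<'E'
from h import *
np.set_printoptions(precision=1,suppress=True)
S=vision.get_image("side");C=vision.get_image("scene")
side=lambda u,v:ray(S,(170+(u+.5)/3.6-.5,150+(v+.5)/3.6-.5))
sc=lambda u,v:ray(C,(205+(u+.5)/4-.5,160+(v+.5)/4-.5))
P={"scrA far-left":((370,157),(357,241),70),"near-left":((321,192),(407,201),70),"far-right":((449,199),(283,191),70),"near-right":((401,237),(332,153),70),"ball":((221,91),(520,292),90)}
for n,(a,b,z) in P.items():
    print(n,plane(*side(*a),z),plane(*sc(*b),z),*cross(side(*a),sc(*b)))
for n,a,z in [("bottle cap top side",(172,225),53),("bottle bottom",(395,365),53),("plain near corner",(545,345),66),("plain far",(634,285),66),("mark near",(180,142),66),("mark far right",(264,95),66)]:
    print(n,plane(*side(*a),z))
E
```

```text
scrA far-left [578.8  45.5  70. ] [577.9  42.3  70. ] [578.2  43.7  71.4] 1.555429343948724
near-left [519.8  39.4  70. ] [517.8  36.8  70. ] [518.7  37.9  71.5] 0.27951800896433865
far-right [587.  -36.1  70. ] [586.  -38.5  70. ] [586.4 -37.3  71.2] 0.948373273987233
near-right [527.5 -43.2  70. ] [526.4 -45.   70. ] [526.9 -44.1  70.9] 0.49656442160831277
ball [532.6 175.6  90. ] [533.3 175.3  90. ] [532.9 175.5  89.9] 0.692354102383717
bottle cap top side [421.3 104.7  53. ]
bottle bottom [ 439.3 -127.9   53. ]
plain near corner [ 522.4 -197.    66. ]
plain far [ 618.8 -199.4   66. ]
mark near [483.1 170.1  66. ]
mark far right [575.9 172.8  66. ]
```

```bash
cat > to.py <<'E'
import sys; from h import *; from workcell import ctrl
np.set_printoptions(precision=1,suppress=True)
o=ctrl.get_obs(); Q=R.from_rotvec(o["orientation"]).as_matrix()
print("t",o["t"],"pos",o["ee_pos"],"F",o["ft_force"],"w",o["width"]);print("axes rows x,y,z\n",np.round(Q.T,3))
t=np.array([float(a) for a in sys.argv[1:4]]); print("tool shift mm to target",Q.T@(t-o["ee_pos"]))
c=np.cross([0,0,0],[0,0,0]); rail=np.array([-.108,.994,0])
print("jaw-rail angle deg about tool x:",np.degrees(np.arctan2(Q[:,2]@rail,Q[:,1]@rail)))
E
python3 to.py 553 0 180
```

```text
t 0.25 pos [270.5 563.2 222.3] F [-0.5  0.4  0.8] w 87.7865737113638
axes rows x,y,z
 [[-0.  -0.  -1. ]
 [ 0.4  0.9 -0. ]
 [ 0.9 -0.4  0. ]]
tool shift mm to target [  42.6 -385.3  498.5]
jaw-rail angle deg about tool x: -31.856903215056615
```

```bash
python3 -m crank '[[[0,-0.024,0.031],[0,0,0],0],[[0,-0.024,0.031],[0,0,0],0],[[0,-0.024,0.031],[0,0,0],0],[[0,-0.024,0.031],[0,0,0],0],[[0,-0.024,0.031],[0,0,0],0],[[0,-0.024,0.031],[0,0,0],0],[[0,-0.024,0.031],[0,0,0],0],[[0,-0.024,0.031],[0,0,0],0]]'; python3 -m crank '[[[0,-0.024,0.031],[0,0,0],0],[[0,-0.024,0.031],[0,0,0],0],[[0,-0.024,0.031],[0,0,0],0],[[0,-0.024,0.031],[0,0,0],0],[[0,-0.024,0.031],[0,0,0],0],[[0,-0.024,0.031],[0,0,0],0],[[0,-0.024,0.031],[0,0,0],0],[[0,-0.024,0.031],[0,0,0],0]]'; python3 -m crank '[[[0,0,0],[-0.093,0,0],0],[[0,0,0],[-0.093,0,0],0],[[0,0,0],[-0.093,0,0],0],[[0,0,0],[-0.093,0,0],0],[[0,0,0],[-0.093,0,0],0],[[0,0,0],[-0.091,0,0],0],[[0,0,0],[0,0,0],0],[[0,0,0],[0,0,0],0]]'; python3 to.py 553 0 150
```

```text
t: 0.92
ee_pos: [411.5, 281.2, 222.8]
orientation: [0.351, 1.542, -0.351]
ft_force: [-0.0, -0.0, 0.7]
width: 37.8
t: 1.58
ee_pos: [551.9, 0.5, 222.8]
orientation: [0.351, 1.542, -0.351]
ft_force: [0.8, 1.0, 0.4]
width: 0.2
t: 2.25
ee_pos: [551.3, 2.5, 222.6]
orientation: [-0.083, 1.569, 0.083]
ft_force: [0.4, -0.3, -0.4]
width: 0.7
t 2.25 pos [551.3   2.5 222.6] F [ 0.4 -0.3 -0.4] w 0.7440170376921197
axes rows x,y,z
 [[-0.   0.  -1. ]
 [-0.1  1.   0. ]
 [ 1.   0.1 -0. ]]
tool shift mm to target [72.6 -2.6  1.4]
jaw-rail angle deg about tool x: -0.15655484297030986
```

Now above the guide. I'll check with the wrist camera before going down.

Run:
```python
from h import *; from workcell import ctrl
o=ctrl.get_obs(); d=vision.get_image("wrist"); im=d["img"].copy()
cv2.imwrite("pics/wrist1.png",im)
Q=R.from_rotvec(o["orientation"]).as_matrix();T=d["hand_eye"]
for P in ([578.5,43.9,70],[518.8,38.1,70],[586.5,-37.3,70],[527,-44.1,70],[533,175.5,90]):
    c=T[:3,:3].T@(Q.T@(np.array(P)-o["ee_pos"])-T[:3,3]); print(P,c[2],cv2.projectPoints(c[None],np.zeros(3),np.zeros(3),d["mtx"],np.array([d["k1"],0,0,0]))[0].ravel())
```

```text
[578.5, 43.9, 70] 332.2673709865585 [321.3031257  222.01824423]
[518.8, 38.1, 70] 316.2506235184216 [323.62245001 166.36122093]
[586.5, -37.3, 70] 332.10821672673455 [245.54744666 221.47696274]
[527, -44.1, 70] 316.11645717673576 [243.0704367  165.85987154]
[533, 175.5, 90] 304.6119071664374 [460.87462004 198.13997422]
```

View pics/wrist1.png

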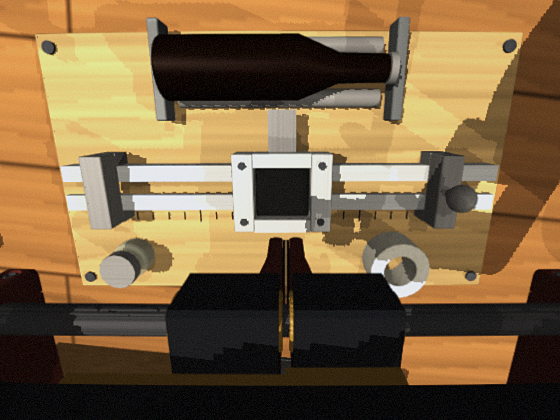

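The wrist view agrees with the estimate. The guide's screws sit around (281,194), the black pad spans x 255–310, and the ball is at (461,199) where predicted. Going down into the pocket next.

```bash
python3 -m crank '[[[0.015,-0.0035,0.0015],[0,0,0],0],[[0.03,0,0],[0,0,0],0],[[0.03,0,0],[0,0,0],0],[[0.03,0,0],[0,0,0],0],[[0.02,0,0],[0,0,0],0],[[0.012,0,0],[0,0,0],0],[[0.006,0,0],[0,0,0],0],[[0.004,0,0],[0,0,0],0]]'; python3 to.py 553 -1 57.5
```

```text
t: 2.97
ee_pos: [553.4, -0.8, 75.3]
orientation: [-0.084, 1.57, 0.084]
ft_force: [-0.2, -1.2, 0.2]
width: 0.5
t 2.9667 pos [553.4  -0.8  75.3] F [-0.2 -1.2  0.2] w 0.4891654686159048
axes rows x,y,z
 [[-0.  -0.  -1. ]
 [-0.1  1.   0. ]
 [ 1.   0.1 -0. ]]
tool shift mm to target [17.8 -0.1 -0.4]
jaw-rail angle deg about tool x: -0.05219674342814445
```

```bash
python3 -m crank '[[[0.005,0,0],[0,0,0],0],[[0.004,0,0],[0,0,0],0],[[0.002,0,0],[0,0,0],0],[[0.002,0,0],[0,0,0],0],[[0.001,0,0],[0,0,0],0],[[0.001,0,0],[0,0,0],0],[[0.001,0,0],[0,0,0],0],[[0,0,0],[0,0,0],0]]'; python3 to.py 553 -1 57.5
python3 - <<'E'
from h import *
a=vision.get_image("side")["img"][120:300,150:400]; cv2.imwrite("pics/side2.png",cv2.resize(a,None,fx=3.2,fy=3.2,interpolation=cv2.INTER_CUBIC))
E
```

```text
t: 3.63
ee_pos: [553.7, -0.9, 60.3]
orientation: [-0.085, 1.568, 0.085]
ft_force: [-1.5, -0.3, 6.9]
width: 0.4
t 3.6333 pos [553.7  -0.9  60.3] F [-1.5 -0.3  6.9] w 0.39444959262655244
axes rows x,y,z
 [[ 0.  -0.  -1. ]
 [-0.1  1.  -0. ]
 [ 1.   0.1  0. ]]
tool shift mm to target [ 2.8 -0.1 -0.7]
jaw-rail angle deg about tool x: -0.004187369873557948
```

View pics/side2.png

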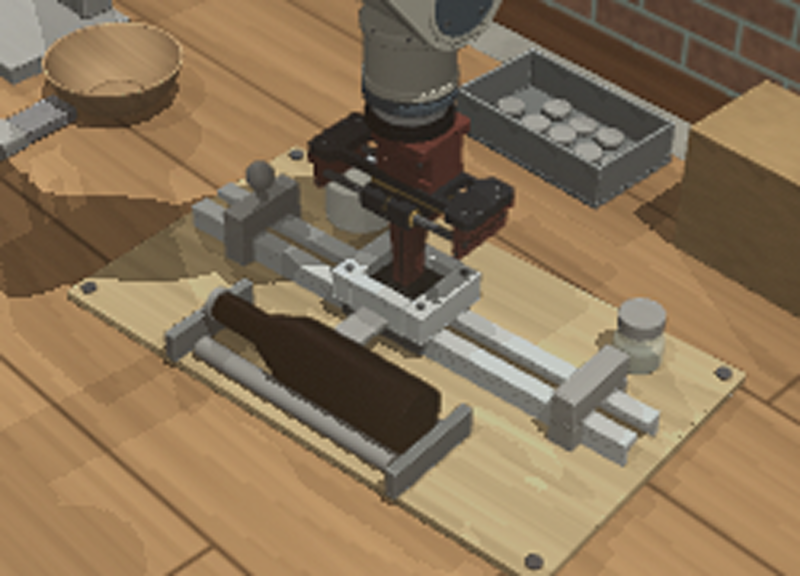

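The fingers are in the pocket on the pad at (410,280), with contact at about 7 N as expected. Pressing further.

```bash
python3 -m crank '[[[0.001,0,0],[0,0,0],0],[[0.001,0,0],[0,0,0],0],[[0.001,0,0],[0,0,0],0],[[0.0005,0,0],[0,0,0],0],[[0,0,0],[0,0,0],0],[[0,0,0],[0,0,0],0],[[0,0,0],[0,0,0],0],[[0,0,0],[0,0,0],0]]'; python3 to.py 553 -1 57.5
```

```text
t: 4.35
ee_pos: [553.7, -0.8, 57.1]
orientation: [-0.085, 1.568, 0.085]
ft_force: [-2.4, 0.2, 8.0]
width: 0.7
t 4.35 pos [553.7  -0.8  57.1] F [-2.4  0.2  8. ] w 0.6531842092151544
axes rows x,y,z
 [[ 0.  -0.  -1. ]
 [-0.1  1.  -0. ]
 [ 1.   0.1  0. ]]
tool shift mm to target [-0.4 -0.1 -0.7]
jaw-rail angle deg about tool x: -0.004130787981211767
```

The pad is down about 5 mm at 8 N. Now I drag the guide along +tool y, gently to start.

```bash
python3 -m crank '[[[0,0.001,0],[0,0,0],0],[[0,0.002,0],[0,0,0],0],[[0,0.002,0],[0,0,0],0],[[0,0.003,0],[0,0,0],0],[[0,0.003,0],[0,0,0],0],[[0,0.003,0],[0,0,0],0],[[0,0.003,0],[0,0,0],0],[[0,0.003,0],[0,0,0],0]]'; python3 to.py 540 112 57
python3 - <<'E'
from h import *
a=vision.get_image("side")["img"][120:300,150:400]; cv2.imwrite("pics/side3.png",cv2.resize(a,None,fx=3.2,fy=3.2,interpolation=cv2.INTER_CUBIC))
E
```

```text
t: 5.02
ee_pos: [551.6, 18.9, 57.1]
orientation: [-0.085, 1.568, 0.085]
ft_force: [-1.6, -1.0, 7.7]
width: 0.3
t 5.0167 pos [551.6  18.9  57.1] F [-1.6 -1.   7.7] w 0.3275416064713841
axes rows x,y,z
 [[ 0.  -0.  -1. ]
 [-0.1  1.  -0. ]
 [ 1.   0.1  0. ]]
tool shift mm to target [ 0.1 93.8 -1.5]
jaw-rail angle deg about tool x: 0.004207163787353187
```

View pics/side3.png

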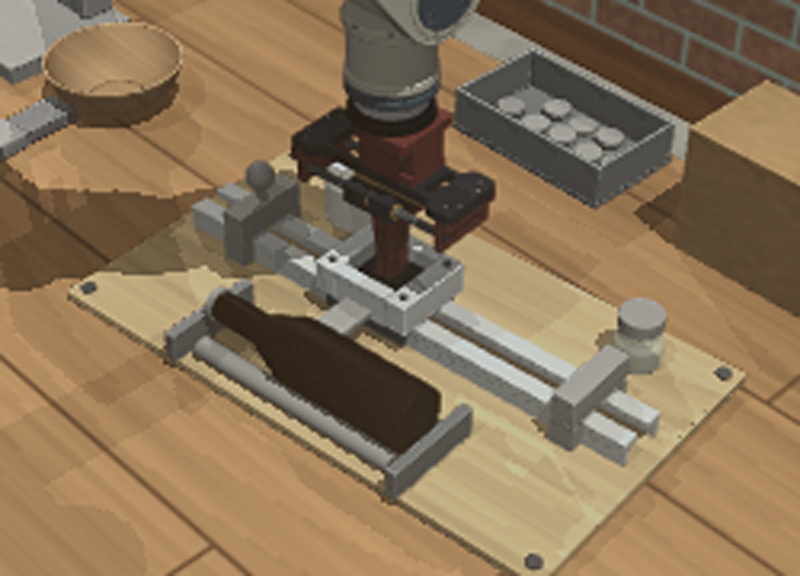

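The guide follows the finger, now at about (390,290). Continuing.

```bash
python3 -m crank '[[[0,0.003,0],[0,0,0],0],[[0,0.003,0],[0,0,0],0],[[0,0.003,0],[0,0,0],0],[[0,0.003,0],[0,0,0],0],[[0,0.003,0],[0,0,0],0],[[0,0.003,0],[0,0,0],0],[[0,0.003,0],[0,0,0],0],[[0,0.003,0],[0,0,0],0]]'; python3 -m crank '[[[0,0.003,0],[0,0,0],0],[[0,0.003,0],[0,0,0],0],[[0,0.003,0],[0,0,0],0],[[0,0.003,0],[0,0,0],0],[[0,0.003,0],[0,0,0],0],[[0,0.003,0],[0,0,0],0],[[0,0.003,0],[0,0,0],0],[[0,0.003,0],[0,0,0],0]]';  python3 to.py 540 112 57
python3 - <<'E'
from h import *
a=vision.get_image("side")["img"][120:300,150:400]; cv2.imwrite("pics/side4.png",cv2.resize(a,None,fx=3.2,fy=3.2,interpolation=cv2.INTER_CUBIC))
E
```

```text
t: 5.73
ee_pos: [549.0, 42.8, 57.1]
orientation: [-0.085, 1.568, 0.085]
ft_force: [-1.5, -1.8, 9.2]
width: 0.7
t: 6.4
ee_pos: [546.4, 66.7, 57.1]
orientation: [-0.085, 1.568, 0.085]
ft_force: [-1.2, -2.4, 7.7]
width: 0.1
t 6.4 pos [546.4  66.7  57.1] F [-1.2 -2.4  7.7] w 0.06569289317367213
axes rows x,y,z
 [[ 0.  -0.  -1. ]
 [-0.1  1.  -0. ]
 [ 1.   0.1  0. ]]
tool shift mm to target [ 0.1 45.7 -1.4]
jaw-rail angle deg about tool x: 0.003248209939180843
```

View pics/side4.png

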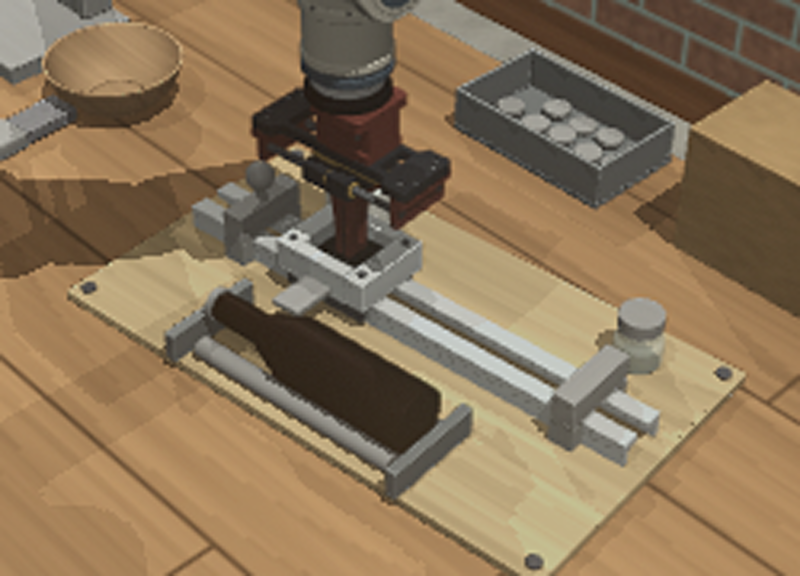

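The guide has moved along to about (350,270). The gripper body's left end at (285,150) is above the ball at (262,178), and by the given sizes it should clear it by about 30 mm. I'll advance slowly and watch the force.

```bash
python3 -m crank '[[[0,0.003,0],[0,0,0],0],[[0,0.003,0],[0,0,0],0],[[0,0.003,0],[0,0,0],0],[[0,0.003,0],[0,0,0],0],[[0,0.003,0],[0,0,0],0],[[0,0.003,0],[0,0,0],0],[[0,0.003,0],[0,0,0],0],[[0,0.003,0],[0,0,0],0]]'; python3 to.py 540 112 57
python3 - <<'E'
from h import *
for n,s in (("side",(120,300,150,400)),("scene",(150,310,200,400))):
    a=vision.get_image(n)["img"][s[0]:s[1],s[2]:s[3]]; cv2.imwrite(f"pics/{n}5.png",cv2.resize(a,None,fx=3.2,fy=3.2,interpolation=cv2.INTER_CUBIC))
E
```

```text
t: 7.12
ee_pos: [543.8, 90.6, 57.1]
orientation: [-0.085, 1.568, 0.085]
ft_force: [-1.2, -2.3, 8.8]
width: 0.3
t 7.1167 pos [543.8  90.6  57.1] F [-1.2 -2.3  8.8] w 0.2653332429986638
axes rows x,y,z
 [[ 0.  -0.  -1. ]
 [-0.1  1.  -0. ]
 [ 1.   0.1  0. ]]
tool shift mm to target [ 0.1 21.7 -1.5]
jaw-rail angle deg about tool x: 0.005329189909857902
```

View pics/side5.png

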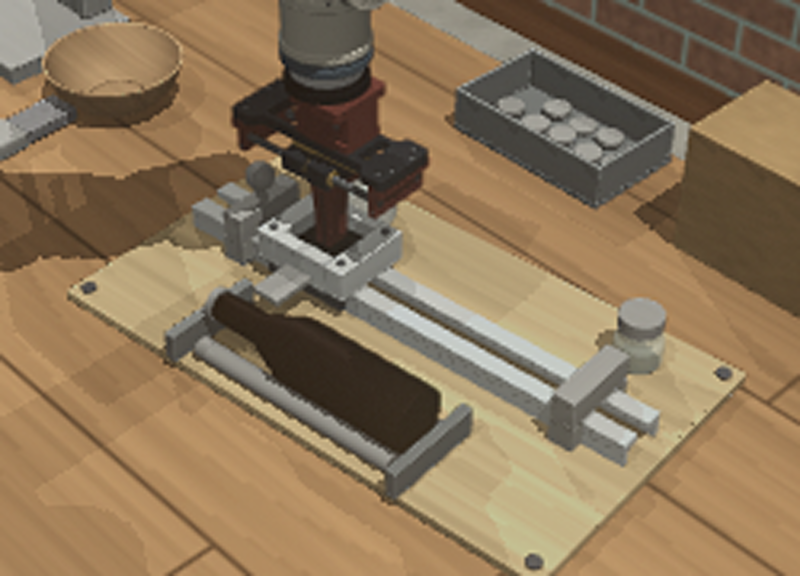

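View pics/scene5.png

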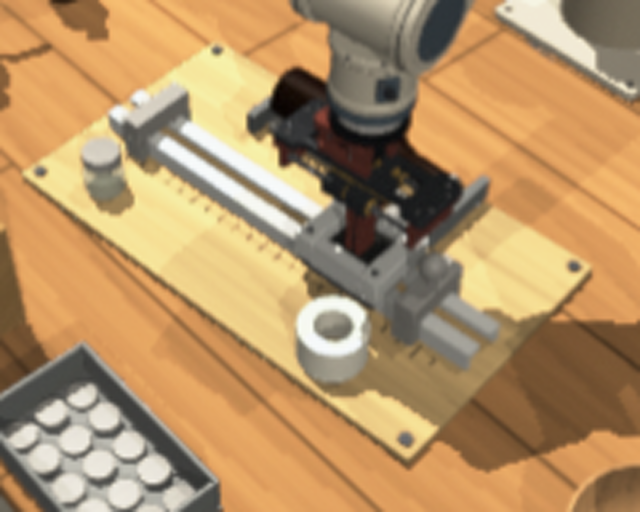

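The gap between guide and stop is now about 20 mm, and the gripper is clear of the ball. Creeping the rest of the way.

```bash
python3 -m crank '[[[0,0.003,0],[0,0,0],0],[[0,0.003,0],[0,0,0],0],[[0,0.0025,0],[0,0,0],0],[[0,0.0025,0],[0,0,0],0],[[0,0.002,0],[0,0,0],0],[[0,0.002,0],[0,0,0],0],[[0,0.001,0],[0,0,0],0],[[0,0.001,0],[0,0,0],0]]'; python3 -m crank '[[[0,0.001,0],[0,0,0],0],[[0,0.001,0],[0,0,0],0],[[0,0.0005,0],[0,0,0],0],[[0,0.0005,0],[0,0,0],0],[[0,0.0005,0],[0,0,0],0],[[0,0.0005,0],[0,0,0],0],[[0,0,0],[0,0,0],0],[[0,0,0],[0,0,0],0]]'; python3 to.py 540 112 57
```

```text
t: 7.88
ee_pos: [542.0, 107.5, 57.1]
orientation: [-0.085, 1.568, 0.085]
ft_force: [-2.3, -2.0, 7.1]
width: 0.5
t: 8.55
ee_pos: [541.5, 111.5, 57.1]
orientation: [-0.085, 1.568, 0.085]
ft_force: [-1.9, -0.4, 7.6]
width: 0.7
t 8.55 pos [541.5 111.5  57.1] F [-1.9 -0.4  7.6] w 0.6962694240364651
axes rows x,y,z
 [[ 0.  -0.  -1. ]
 [-0.1  1.  -0. ]
 [ 1.   0.1  0. ]]
tool shift mm to target [ 0.1  0.7 -1.5]
jaw-rail angle deg about tool x: 0.0022827518714732785
```

```bash
python3 -m crank '[[[0,0.0005,0],[0,0,0],0],[[0,0.0005,0],[0,0,0],0],[[0,0.0005,0],[0,0,0],0],[[0,0.0005,0],[0,0,0],0],[[0,0.0005,0],[0,0,0],0],[[0,0.0005,0],[0,0,0],0],[[0,0,0],[0,0,0],0],[[0,0,0],[0,0,0],0]]'; python3 to.py 540 112 57
python3 - <<'E'
from h import *
for n,s in (("side",(140,260,180,320)),("scene",(190,290,270,400))):
    a=vision.get_image(n)["img"][s[0]:s[1],s[2]:s[3]]; cv2.imwrite(f"pics/{n}6.png",cv2.resize(a,None,fx=5,fy=5,interpolation=cv2.INTER_CUBIC))
E
```

```text
t: 9.22
ee_pos: [541.5, 113.8, 57.1]
orientation: [-0.086, 1.568, 0.085]
ft_force: [-1.2, -5.0, 7.6]
width: 0.2
t 9.2167 pos [541.5 113.8  57.1] F [-1.2 -5.   7.6] w 0.18328954206575113
axes rows x,y,z
 [[ 0.  -0.  -1. ]
 [-0.1  1.  -0. ]
 [ 1.   0.1  0. ]]
tool shift mm to target [ 0.1 -1.6 -1.7]
jaw-rail angle deg about tool x: 0.017464670233884365
```

View pics/side6.png

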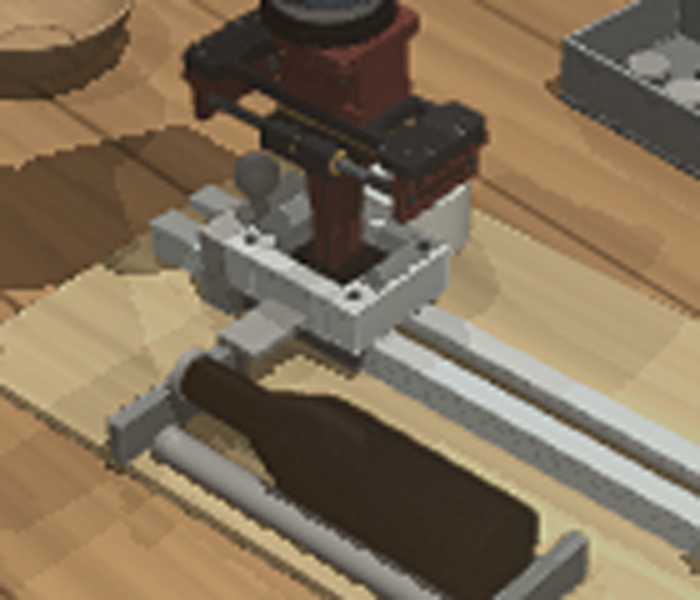

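View pics/scene6.png

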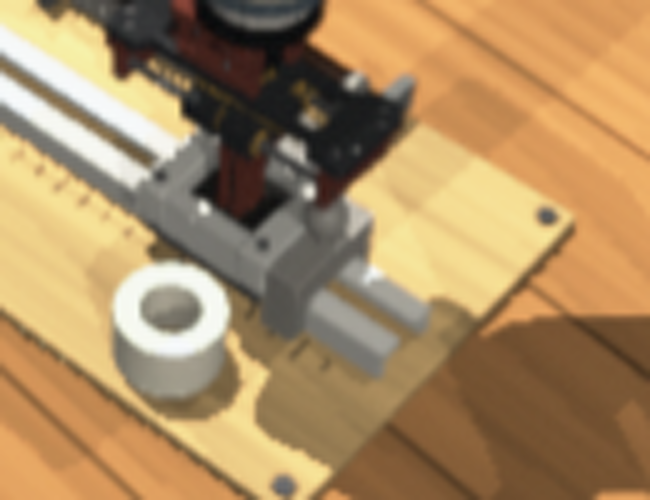

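Lateral force rose to 5 N with the TCP lagging the command, and in both views the guide's end meets the stop block (scene zoom (270,270)). I'll push a little more to confirm.

```bash
python3 -m crank '[[[0,0.0005,0],[0,0,0],0],[[0,0.0005,0],[0,0,0],0],[[0,0.0005,0],[0,0,0],0],[[0,0.0005,0],[0,0,0],0],[[0,0,0],[0,0,0],0],[[0,0,0],[0,0,0],0],[[0,0,0],[0,0,0],0],[[0,0,0],[0,0,0],0]]'; python3 to.py 540 112 57
```

```text
t: 9.98
ee_pos: [541.4, 115.8, 57.2]
orientation: [-0.086, 1.567, 0.085]
ft_force: [-0.6, -6.1, 8.3]
width: 0.6
t 9.9833 pos [541.4 115.8  57.2] F [-0.6 -6.1  8.3] w 0.5709948219575354
axes rows x,y,z
 [[ 0.  -0.  -1. ]
 [-0.1  1.  -0. ]
 [ 1.   0.1  0. ]]
tool shift mm to target [ 0.2 -3.6 -1.8]
jaw-rail angle deg about tool x: 0.020245994598590875
```

The force has levelled off at 6 N while the tip advances 2 mm, so the finger is slipping on the pad and the guide is against the stop. Lifting straight up.

```bash
python3 -m crank '[[[-0.001,0,0],[0,0,0],0],[[-0.002,0,0],[0,0,0],0],[[-0.003,0,0],[0,0,0],0],[[-0.004,0,0],[0,0,0],0],[[-0.01,0,0],[0,0,0],0],[[-0.015,0,0],[0,0,0],0],[[-0.02,0,0],[0,0,0],0],[[-0.02,0,0],[0,0,0],0]]'; python3 -m crank '[[[-0.02,0,0],[0,0,0],0],[[-0.02,0,0],[0,0,0],0],[[-0.02,0,0],[0,0,0],0],[[-0.02,0,0],[0,0,0],0],[[-0.02,0,0],[0,0,0],0],[[0,0,0],[0,0,0],0],[[0,0,0],[0,0,0],0],[[0,0,0],[0,0,0],0]]'
python3 - <<'E'
from h import *; from workcell import ctrl
np.set_printoptions(precision=1,suppress=True)
o=ctrl.get_obs();d=vision.get_image("wrist"); cv2.imwrite("pics/wrist7.png",d["img"])
for n,s in (("side",(140,260,180,320)),("scene",(190,290,270,400))):
    a=vision.get_image(n)["img"][s[0]:s[1],s[2]:s[3]]; cv2.imwrite(f"pics/{n}7.png",cv2.resize(a,None,fx=5,fy=5,interpolation=cv2.INTER_CUBIC))
E
```

```text
t: 10.65
ee_pos: [540.0, 116.6, 132.0]
orientation: [-0.085, 1.57, 0.085]
ft_force: [0.1, 0.0, 0.6]
width: 0.3
t: 11.32
ee_pos: [539.9, 116.5, 230.6]
orientation: [-0.085, 1.57, 0.085]
ft_force: [0.1, 0.2, 0.2]
width: 0.7
```

View pics/wrist7.png

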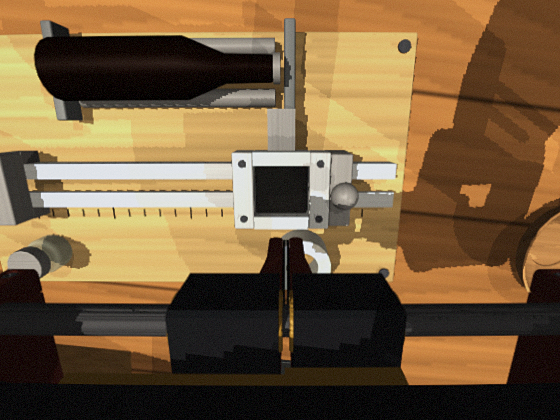

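View pics/side7.png

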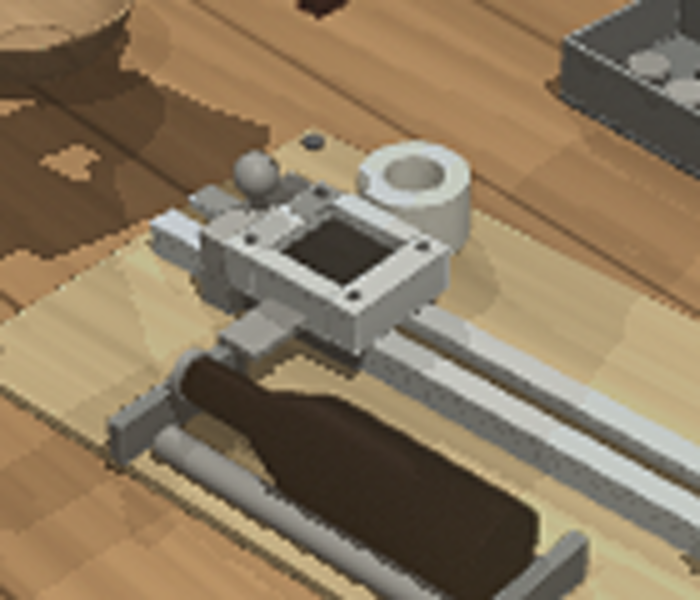

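View pics/scene7.png

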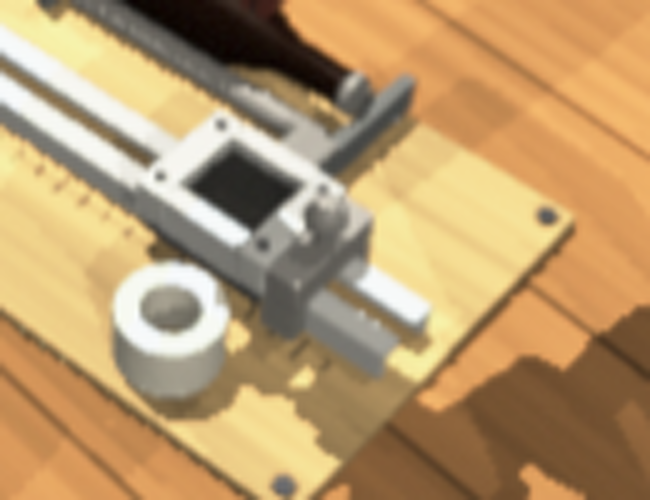

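All three views show the guide flush against the ball-pin stop and the pad clear of the fingers. One numeric check from the screws, then hand in.

Run:
```python
from h import *
np.set_printoptions(precision=1,suppress=True)
S=vision.get_image("side");C=vision.get_image("scene")
f=lambda D,x,y:lambda u,v:ray(D,(x+(u+.5)/5-.5,y+(v+.5)/5-.5))
s=f(S,180,140);c=f(C,270,190)
P=[((322,190),(263,243)),((250,238),(323,189)),((423,245),(160,176)),((354,295),(221,124))]
g=np.mean([cross(s(*a),c(*b))[0] for a,b in P],0)
b=cross(s(257,172),c(325,213))[0]
print(g,b,np.linalg.norm((g-b)[:2]))
```

```text
[540.4 112.9  72.3] [533.6 175.8  92.7] 63.33588439587629
```

```bash
python3 -c "
from workcell import workorder; print(workorder.close_job())"
```

```text
the job is handed in; nothing more can be done
None
```

The guide now rests against the stop with the ball-headed pin, with its pad up so the brake is on, and the job is handed in. I pressed the pad down about 5 mm with closed fingertips (about 8 N). Keeping it pressed, I dragged the guide about 112 mm along the rail, then lifted straight off. The last clock reading was about 11.3 s of the 38 s allowed, with a few camera calls after it.

- **Contact with the stop:** the side force levelled off at about 6 N while the fingertip slipped a further 2 mm on the pad. Measured from two camera views, the guide and stop origins are 63.3 mm apart. The nominal contact distance is 64 mm, so this agrees within the 2 mm calibration.
- **Pad and brake:** the fingers are about 170 mm above the pad and the wrist force is near zero. I took the pad being up from this rather than measuring its height.
- **Loose things:** the lying bottle and label roll look unmoved in the final pictures. The jar, bowl, brush and standing bottles were never approached near bench height, and I did not measure their positions again.

No check failed. One small disagreement: the last two-view heights came out about 2 mm high for the guide's top and nearly 3 mm for the ball.

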